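# Hold a heat sink flush on a tilted circuit board

### The arm

A 6-joint arm with a two-finger parallel gripper is mounted at the origin on the work surface. World frame = base frame: x ahead of the robot, y to its left, z up, the work surface at z = 0. Lengths are in m, angles in degrees, forces in N, time in s.
With the tool pointing down it reaches from about 0.3 to 1 m from the base axis. Payload 5.1 kg.
Tool frame: the origin (TCP) lies on the centre line of the jaws, within the pads' length; the fingertips stand 8 mm ahead of it and the grasp point (between the pads) lies 11 mm behind it (bot.finger_overhang is the distance from the TCP to the fingertips, in m); z points along the fingers, x is the direction in which the jaws open and shut, and the axes are right-handed (so a half turn about z gives the same grasp; the last joint's range is limited). The gripper opens to 95 mm and grips with 3 to 60 N. Pads are 20 mm wide; open, the fingers measure 119 mm over their backs; the gripper's body (75 mm by 180 mm) begins 59 mm behind the grasp point.
Start: joints at [-78.472, 7.093, 94.555, -0, 78.352, -4.733], TCP at [0.182, -0.624, 0.223] pointing down, gripper open.
Joint ranges: [-149.61, 149.61], [-58.7, 133.49], [1.44, 155.28], [-77.14, 257.14], [18.33, 153.61], [-166.67, 166.67]. Speed limits (degrees/s): [147.25, 147.25, 180, 180, 180, 180].

### API

Orientations are given as [roll, pitch, yaw] about the fixed x, y, z axes, in that order (R = Rz(yaw) Ry(pitch) Rx(roll)).
In Python, from cell import bot gives the robot as it stands. Calls block until the motion is done:
- bot.reach(position, orientation): joint-space move of the TCP to a pose.
- bot.movel(position, rot=None, speed=0.15, threshold=None): straight line of the TCP; rot=None keeps the orientation; speed is the mean speed in m/s. With threshold (N) it stops when the force on the tool has changed by that much, and returns True; else False.
- bot.goto_joints(angles): joint-space move.
- bot.move_gripper(opening, f_grip=None): opening from 0.0 (shut) to 1.0 (fully open); f_grip is the grip in N (None keeps the last); returns when the fingers have stopped.
- bot.dwell(seconds).
- bot.ik(position, orientation): joint angles nearest the present ones, or None.
- bot.get_obs(): the state.
- bot.camera(name): name is "scene" or "top"; returns a dict with "color" (420x560x3 uint8, red, green, blue), "depth" (420x560 float32, m along the optical axis (not along the pixel's ray), 0 where there is no reading), "intrinsics" (3x3 intrinsics, pixels), "position" and "attitude" of the camera in the world. Camera axes: x right, y down, z forward; pixel columns grow to the right and rows downward; lengths in m; the calibration is good to about 2 mm. A picture is of the moment at which its call begins.
A pose or a line that the arm cannot do raises bot.Unreachable and nothing moves.
- bot.finish_job(): hands the job in, once; it reports no verdict.
The state is a dict: "time_s": time; "q": joint angles; "qd": joint speeds; "joint_efforts": joint torques, N m; "eef_pos": TCP position; "ee_rot": TCP orientation; "ft_force": force on the tool from outside, world axes, zero at the start; "wrist_torque": the same for the moment, N m; "width": opening from 0.0 (shut) to 1.0 (fully open).
Only numpy, scipy, OpenCV 4.12 (cv2) and the standard library are available. Lean on these libraries where they do the work, as an engineer would, in place of code of your own. Each camera call takes 0.05 s, during which the arm holds its last target.

### The job

The right-hand hinge pin of the tilting work holder has only been started: push it fully home, until its head seats against the fork. Then take the large finned heat sink and, tilting it by feel to match the slope, press its self-adhesive underside flush on the square metal module of the sloping circuit board, centred, with the fins running up and down the slope; do not shift the cradle's tilt or disturb the other things. Finish while still gripping the sink and holding it there with a steady push of about 10 N; do not let go.

Things in the scene. Friction and masses are not known exactly. Their poses are not given: they have to be found in the camera images.
- holder: tilting work holder, fixed. Steel base 175 (x) x 196 (y) x 12 mm; origin at the centre of its underside, x away from the robot at yaw 0, y left, z up. Hinge axis along y at x = -60, z = 50 mm. At the right (-y) two upright cheeks, 28 wide, up to z = 64, at y = -80 to -66 and -50 to -40 mm, fork round the cradle's 14 mm lug; at the left two like cheeks and a tightened clamp lever.
- fork_mouth (a point): on the holder: centre of the 11 mm hole's mouth in the outer (right-hand) face of the right fork cheek, 50 mm above the bench; axes as holder, so the pin goes in along +y. Free space outside it.
- pin_head (a point): centre of the flat outer face of the pin's head; y points along the shank, into the fork. Loose, 40 g: head 20 mm diameter, 7 thick; shank 10 mm diameter, 46 long, tapered tip. It starts through the near cheek into the lug (in line), head standing 17 to 22 mm off the fork. It slides easily, may catch lightly at the far cheek, then stops hard; seated, its outer face is 7 mm outside fork_mouth.
- cradle (a joint): tilt of the cradle about the hinge axis, rad: 0 = level, growing as its far edge rises; 0.22 to 0.48 at the start. Cradle: aluminium plate 148 mm long (22 to 170 mm from the axis) x 130 wide x 10 with the board clipped on top. Locked by stiff friction (4 N m); it does not move under the push asked for.
- cradle_edge (a point): middle of the top of the cradle's far, raised edge, 170 mm from the hinge axis
- module (a point): white circuit board 110 (x) x 100 (y) mm on the cradle. Origin: centre of the flat top of its module, a bare metal square 36 x 36 mm standing 5 mm above the board; x up the slope, away from the robot; y level, to the left; z straight out of the face. Beside the module (y) nothing rises above the module's top; parts up to 7 mm tall lie only beyond 40 mm up or down the slope.
- sink_center (a point): centre, half-way up, of the large heat sink, loose on the bench, underside down: aluminium, 60 (x, along the fins) x 50 (y, across the fins) x 45 mm (z), 100 to 160 g; z towards the fins' tops. Base 6 mm thick, fins 39 mm tall on it; the two outer fins are flat side faces 50 mm apart to grip across y. A half turn about z makes no difference.
- sink_base (a point): centre of the large heat sink's flat underside, 22.5 mm below sink_center; axes as sink_center
- fan: bystander: black square axial fan lying flat, 80 x 80 x 25 mm, origin at the centre of its underside
- roundsink: bystander: small round aluminium heat sink, 42 mm diameter, 23 mm tall, origin at the centre of its underside
- shell: bystander: black moulded bowl-shaped shell, 190 mm diameter, 55 mm tall, open side up, origin at the centre of its underside
Things that resemble listed ones, but are neither listed nor needed, are in the scene too. What is shaped like the part that bears sink_center but blue, green or red is not meant.

How it is judged (in metres and radians):
On the way:
1. the hinge pin is pushed home: its head lies within 2.5 mm of the fork's face (y of pin_head in the frame of fork_mouth above -0.0095 m and angle between the y axis of pin_head and the y axis of fork_mouth, either way round below 0.12 rad), for 0.2 s.
At the end, for the whole second after the job is handed in: The pin's head is within 2.5 mm of the fork's face; the large sink, still gripped, lies with its underside on the module: parallel within 0.04 rad, centred within 7 mm each way, fins up the slope within 0.15 rad, at rest, and pressed on the board with 4 to 20 N (more than its own weight can give) (y of pin_head in the frame of fork_mouth above -0.0095 m and distance between pin_head and fork_mouth below 0.011 m and angle between the z axis of sink_base and the z axis of module, either way round below 0.04 rad and angle between sink_base's own z axis and vertical below 1 rad and angle between the x axis of sink_base and the x axis of module, either way round below 0.15 rad and z of sink_base in the frame of module between -0.0025 and 0.0015 m and x of sink_base in the frame of module between -0.007 and 0.007 m and y of sink_base in the frame of module between -0.007 and 0.007 m and contact force between sink and cradle between 4 and 20 N and contact force between the fingers and sink above 2 N and linear speed of sink below 0.01 m/s); the arm keeps its last pose, push and grip.
It fails at once if the sink is put on the board before the hinge pin is home (contact force between sink and cradle above 0.5 N and y of pin_head in the frame of fork_mouth below -0.011 m).
It fails at once if the cradle's tilt is shifted: its far edge moves more than 6 mm (distance of cradle_edge from where it was at the start of the episode above 0.006 m).
It fails at once if a bystander is moved more than 15 mm (distance of any of fan, roundsink, shell from where it was at the start of the episode above 0.015 m).
It also fails if it takes over 70 s, if anything falls off the work surface, if the arm or the gripper's body presses on something with over 40 N, if the wrist force passes 120 N, or if a joint passes its speed limit or range.

## Working session

There is one attempt and no reset: what is moved stays moved. The work goes in short steps, each a Python script; the robot and the scene stay as the last script left them, time stands still between calls to the robot, and variables do not carry over. Pictures are saved under pics/ and viewed, and the job is handed in when it is done.

```bash
ls; mkdir -p pics; python3 - <<'E'
from cell import bot
import cv2,numpy as np
for n in("scene","top"):
    c=bot.camera(n); np.savez(f"{n}0.npz",**c); cv2.imwrite(f"pics/{n}0.png",c["color"][...,::-1])
    print(n,c["intrinsics"],c["position"],c["attitude"])
o=bot.get_obs();print(o)
E
```

```text
pics
scene [[380.91306714   0.         279.5412973 ]
 [  0.         380.91306714 205.44805583]
 [  0.           0.           1.        ]] [ 1.16147011 -0.04425708  0.88303624] [-144.07604677    0.77813428   89.25699415]
top [[380.60391868   0.         278.66935786]
 [  0.         380.60391868 208.62835969]
 [  0.           0.           1.        ]] [ 0.5127853  -0.0611549   0.88550966] [-174.66813443    0.55563336  -89.31654898]
{'time_s': 0.1, 'q': array([-7.84726215e+01,  7.12883417e+00,  9.46255720e+01,  2.67803413e-03,
        7.83528528e+01, -4.73175453e+00]), 'qd': array([-0.02425415, -0.01412565, -0.15693587, -0.08248876,  0.05623532,
        0.03853997]), 'joint_efforts': array([ 9.03683649e-04, -4.18882871e+01, -3.61095357e+01,  7.77956564e-02,
        4.61967860e-02, -5.97334065e-05]), 'eef_pos': array([ 0.18186893, -0.62344822,  0.22152749]), 'ee_rot': array([-1.79988539e+02,  1.06677150e-01, -7.37413994e+01]), 'ft_force': array([-0.92308307,  0.16923153,  0.05117575]), 'wrist_torque': array([ 0.01474484, -0.0094096 ,  0.0178177 ]), 'width': 1.0024720880562918}
```

View pics/scene0.png

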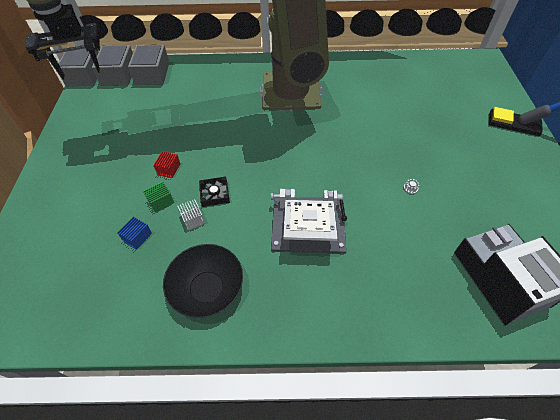

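View pics/top0.png

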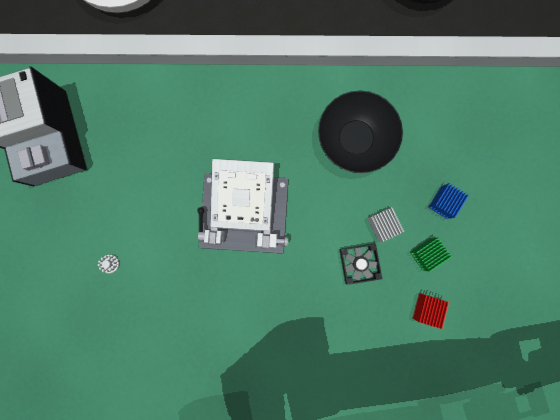

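The top view has a silver finned sink at (386,224), with blue (448,200), green (431,254) and red (431,310) look-alikes. There is also a round sink at (108,263). The holder is at (243,210), with the pin on the right at about (285,240). In the scene view the sink is at (190,215) and the pin at about (276,195). Silver is the one described, so I'll check it with crops.

```bash
cat > h.py <<'E'
import numpy as np,cv2
from scipy.spatial.transform import Rotation as R
def load(n): return dict(np.load(n+".npz"))
def Rc(c): return R.from_euler('xyz',c["attitude"],degrees=True).as_matrix()
def ray(c,u,v):
    K=c["intrinsics"]; d=np.array([(u-K[0,2])/K[0,0],(v-K[1,2])/K[1,1],1.]); return c["position"],Rc(c)@d
def onplane(c,u,v,z):
    p,d=ray(c,u,v); return p+d*(z-p[2])/d[2]
def tri(c1,uv1,c2,uv2):
    p,d=ray(c1,*uv1);q,e=ray(c2,*uv2)
    s=np.linalg.lstsq(np.stack([d,-e],1),q-p,rcond=None)[0]
    a=p+d*s[0];b=q+e*s[1]; return (a+b)/2,np.linalg.norm(a-b)
def cloud(c):
    K=c["intrinsics"];h,w=c["depth"].shape;u,v=np.meshgrid(np.arange(w),np.arange(h));z=c["depth"]
    P=np.stack([(u-K[0,2])/K[0,0]*z,(v-K[1,2])/K[1,1]*z,z],-1)
    return P@Rc(c).T+c["position"]
def proj(c,P):
    p=(np.asarray(P)-c["position"])@Rc(c);K=c["intrinsics"];return p[...,:2]/p[...,2:]*K[0,0]+K[:2,2]
def crop(c,u0,v0,w,h,s,name):
    im=c["color"][v0:v0+h,u0:u0+w,::-1];cv2.imwrite(name,cv2.resize(im,None,fx=s,fy=s,interpolation=cv2.INTER_CUBIC))
E
python3 - <<'E'
from h import *
t=load("top0");s=load("scene0")
a=t["color"][145:265,190:300,::-1];b=s["color"][180:265,260:360,::-1]
a2=t["color"][195:250,350:420,::-1];b2=s["color"][190:240,165:235,::-1]
def rs(x,w,h): return cv2.resize(x,(w,h),interpolation=cv2.INTER_CUBIC)
cv2.imwrite("pics/holder.png",np.hstack([rs(a,385,420),rs(b,400,340)[:420] if 0 else cv2.copyMakeBorder(rs(b,400,340),0,80,0,0,0)]))
cv2.imwrite("pics/sink.png",np.hstack([rs(a2,350,275),cv2.copyMakeBorder(rs(b2,350,250),0,25,0,0,0)]))
E
```

```text
(no output)
```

View pics/holder.png

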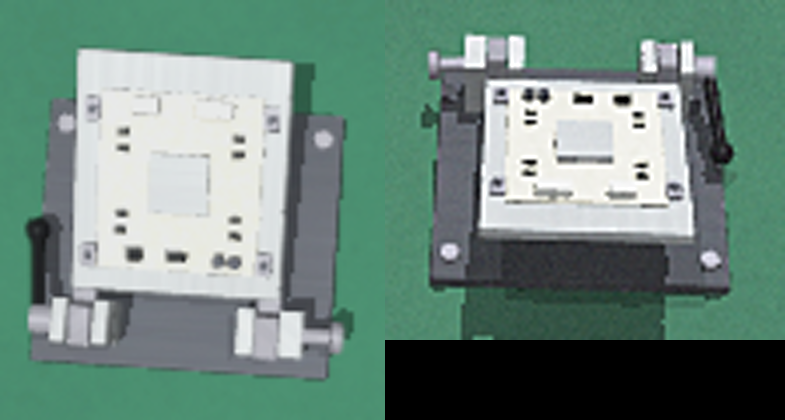

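View pics/sink.png

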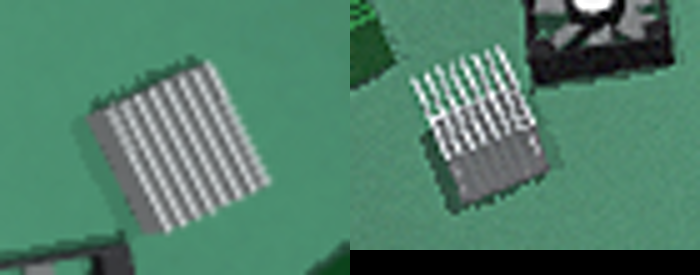

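The crop confirms the bare aluminium sink: in the top view its fins run from upper left to lower right. Its near left corner is close to the fan. Next I'll measure it from both views.

```bash
python3 - <<'E'
from h import *
t=load("top0");s=load("scene0")
for n,c,box in(("top",t,(365,203,408,245)),("scene",s,(170,192,210,235))):
    P=cloud(c);u0,v0,u1,v1=box
    hsv=cv2.cvtColor(c["color"],cv2.COLOR_RGB2HSV)
    m=np.zeros(hsv.shape[:2],np.uint8);m[v0:v1,u0:u1]=(hsv[v0:v1,u0:u1,1]<60)*255
    q=P[(m>0)&(c["depth"]>0)];
    print(n,"n",len(q),"z pct",np.percentile(q[:,2],[2,25,50,75,90,98]).round(4))
    top=q[q[:,2]>0.036]
    r=cv2.minAreaRect((top[:,:2]*1000).astype(np.float32));print(" toprect mm",r, "meanz",top[:,2].mean())
    bp=cv2.boxPoints(r);print(bp.round(1).tolist())
    # colour-only: contour of mask
    cn=max(cv2.findContours(m,0,2)[0],key=cv2.contourArea);print(" contour px",cv2.approxPolyDP(cn,2.5,True)[:,0].tolist())
# fixture by depth
for n,c in(("top",t),("scene",s)):
    P=cloud(c)
    # bench check
    g=P[300:330,150:200] if n=="top" else P[280:300,400:440]
    print(n,"bench z",np.median(g[...,2]))
E
```

```text
top n 762 z pct [0.0001 0.0302 0.0377 0.0435 0.0452 0.0469]
 toprect mm ((559.844482421875, -291.3643493652344), (59.85051345825195, 50.521854400634766), 25.749361038208008) meanz 0.04241981700836635
[[521.9000244140625, -281.6000061035156], [543.9000244140625, -327.1000061035156], [597.7999877929688, -301.1000061035156], [575.7999877929688, -255.60000610351562]]
 contour px [[391, 207], [367, 218], [379, 241], [403, 231]]
scene n 540 z pct [-0.002   0.0053  0.0125  0.0363  0.0447  0.0468]
 toprect mm ((563.3107299804688, -292.32281494140625), (63.284156799316406, 49.92555236816406), 25.290807723999023) meanz 0.04375101522925832
[[524.0, -283.29998779296875], [545.4000244140625, -328.3999938964844], [602.5999755859375, -301.3999938964844], [581.2999877929688, -256.20001220703125]]
 contour px [[194, 199], [196, 205], [192, 200], [193, 208], [190, 201], [190, 207], [187, 202], [189, 210], [185, 203], [187, 211], [182, 203], [182, 213], [177, 206], [187, 230], [204, 224]]
top bench z -0.0005612453887876567
scene bench z -0.0003057461743040113
```

```bash
python3 - <<'E'
from h import *
t=load("top0");s=load("scene0")
# crop px -> px
T=lambda a,b:((a+.5)/3.5+190-.5,(b+.5)/3.5+145-.5)
S=lambda a,b:((a-385+.5)/4+260-.5,(b+.5)/4+180-.5)
pairs={"mod far-left":((151,153),(612,122)),"mod far-right(-y)":((210,158),(556,120)),"mod near? ":((207,214),(556,150)),
}
# in scene view, right=+y, down=+x(far from robot). Top: up=+x, left=+y
pairs={
"mod +x+y":((151,153),(612,151)),"mod +x-y":((210,158),(556,150)),"mod -x+y":((150,211),(611,122)),"mod -x-y":((207,214),(557,120)),
"plate +x+y":((79,50),(693,237)),"plate +x-y":((294,62),(478,231)),
"base +x+y":((52,98),(729,291)),"base +x-y":((344,118),(431,287)),
"pinhead centre top":((337,327),(433,52)),
}
for k,(a,b) in pairs.items():
    p,e=tri(t,T(*a),s,S(*b));print(k,p.round(4),"err %.4f"%e)
# plane of board from depth
for n,c,box in(("top",t,(218,170,266,224)),("scene",s,(288,203,336,232))):
    P=cloud(c);u0,v0,u1,v1=box;q=P[v0:v1,u0:u1].reshape(-1,3);q=q[q[:,2]>0.02]
    for i in range(8):
        A=np.c_[q[:,:2],np.ones(len(q))];k=np.linalg.lstsq(A,q[:,2],rcond=None)[0];r=q[:,2]-A@k
        if i<7:q=q[abs(r)<max(0.0035,2*r.std()*0.7)]
    n3=np.array([-k[0],-k[1],1]);n3/=np.linalg.norm(n3)
    print(n,"plane",k,"tilt rad",np.arctan(np.hypot(*k[:2])),"updir yaw",np.degrees(np.arctan2(k[1],k[0])),"n",len(q),r.std())
# depth per-pixel map at the fork/pin
P=cloud(t)
print("top z mm around pin (rows 230..245, cols 255..292)")
print((P[228:246,254:292,2]*1000).round().astype(int))
E
```

```text
mod +x+y [0.6283 0.0442 0.0937] err 0.0004
mod +x-y [0.6259 0.0091 0.0923] err 0.0002
mod -x+y [0.5949 0.0465 0.0777] err 0.0004
mod -x-y [0.5934 0.0116 0.0788] err 0.0005
plate +x+y [0.691  0.089  0.0928] err 0.0013
plate +x-y [ 0.6847 -0.0408  0.0937] err 0.0000
base +x+y [0.6784 0.1236 0.002 ] err 0.0013
base +x-y [ 0.6679 -0.0724 -0.0045] err 0.0004
pinhead centre top [ 0.5259 -0.0686  0.066 ] err 0.0000
top plane [ 0.28028178 -0.01435632 -0.08992126] tilt rad 0.273610615392317 updir yaw -2.9321858046258167 n 2099 0.0014132165927921178
scene plane [ 0.28287039 -0.02083684 -0.09167332] tilt rad 0.2763779113883189 updir yaw -4.212922051857399 n 1112 0.0014271426292645308
top z mm around pin (rows 230..245, cols 255..292)
[[ 61  58  64  63  59  62  58  62  63  61  62  60  60  61  62  60  10  10
   13  12  12  13  10  11  11  11   7  14  12  14  15  -1   0   0   0   1
   -3   0]
 [ 61  62  59  62  64  62  62  61  58  60  61  59  61  60  60  60  10  12
   13  10  12  12  11  10  13  10  14  10  13  10  12  -3   1   1   0   1
   -1   0]
 [ 11  12   9  11   9  13  12  11  13  55  61  59
[... 1795 characters left out ...]
  55  53  55  54  53  53  53  54  54  57  57   0  -2
    0   0]
 [ 11  10  11  63  62  64  66  63  60  63  60  61  60  63  62  62  62  63
   66  63  62  65  49  51  52  53  51  55  53  51  55  58  56  55   0  -1
   -2   1]
 [ 11  13  11  64  61  64  63  62  62  60  63  63  60  63  61  61  63  63
   64  65  62  61  12  10  11   9  11  13  50  51  56  55  54  56   2   2
    0   1]
 [ 11  11  11  63  65  62  62  62  60  59  57  60  62  61  61  63  64  63
   64  63  64  65  12  12   8   9  12  14  12  12  51  54  53   0  -3   1
    0   0]
 [ 12  10   9  63  63  63  62  63  61  59  62  59  60  61  58  62  62  62
   64  64  64  63  12  11  11  13  12  12  11  14  51  49  53   0  -2   0
   -3  -2]]
```

```bash
python3 - <<'E'
from h import *
t=load("top0");s=load("scene0")
for n,c,box in(("top",t,(185,145,300,265)),("scene",s,(255,175,365,270))):
    P=cloud(c);u0,v0,u1,v1=box
    m=np.zeros(P.shape[:2],bool);m[v0:v1,u0:u1]=1
    m&=(P[...,2]>.007)&(P[...,2]<.017)
    m=cv2.morphologyEx(m.astype(np.uint8),cv2.MORPH_OPEN,np.ones((2,2)))>0
    q=P[m];r=cv2.minAreaRect((q[:,:2]*1000).astype(np.float32));print(n,"base",r,cv2.boxPoints(r).round(1).tolist())
    # whole raised silhouette on colour
    # module by colour: greyer than board
    hsv=cv2.cvtColor(c["color"],cv2.COLOR_RGB2HSV)
    uu,vv=(241,197) if n=="top" else (311,215)
    mean=c["color"][vv-2:vv+3,uu-2:uu+3].reshape(-1,3).mean(0); bd=c["color"][vv-2:vv+3,uu+15:uu+18].reshape(-1,3).mean(0)
    print(" module col",mean,"board",bd)
    d=np.linalg.norm(c["color"].astype(float)-mean,axis=2)<18
    mm=np.zeros(P.shape[:2],np.uint8);mm[vv-14:vv+15,uu-14:uu+15]=d[vv-14:vv+15,uu-14:uu+15]
    k,l,st,ce=cv2.connectedComponentsWithStats(mm,connectivity=4);i=l[vv,uu];print(" comp",st[i],ce[i])
    cn=max(cv2.findContours((l==i).astype(np.uint8),0,2)[0],key=cv2.contourArea)
    rr=cv2.minAreaRect(cn);print(cv2.boxPoints(rr).round(1).tolist())
    np.save(n+"_ce",ce[i])
p,e=tri(t,np.load("top_ce.npy"),s,np.load("scene_ce.npy"));print("module centre tri",p,e)
# cheek top rect & pin
P=cloud(t)
sub=P[228:262,250:292].reshape(-1,3)
# outer cheek block in top view: cols 269-276
m=P[234:250,269:277].reshape(-1,3);m=m[(m[:,2]>.058)&(m[:,2]<.068)];r=cv2.minAreaRect((m[:,:2]*1000).astype(np.float32));print("outer cheek",r,cv2.boxPoints(r).round(1).tolist(),m[:,2].mean())
hd=P[236:248,284:289].reshape(-1,3);hd=hd[(hd[:,2]>.046)&(hd[:,2]<.07)]
print("head",hd.min(0),hd.max(0),hd.mean(0),len(hd))
sh=P[237:244,277:283].reshape(-1,3);sh=sh[(sh[:,2]>.046)&(sh[:,2]<.06)];print("shank",sh.mean(0),sh[:,2].max())
E
```

```text
top base ((582.9036254882812, 27.79584503173828), (195.65396118164062, 175.28939819335938), 86.93850708007812) [[490.20001220703125, -65.19999694824219], [665.2000122070312, -74.5999984741211], [675.5999755859375, 120.80000305175781], [500.6000061035156, 130.1999969482422]]
 module col [220.96 225.4  226.64] board [232.06666667 233.73333333 228.93333333]
 comp [227 183  29  29 800] [240.7925  197.06375]
[[227.0, 183.0], [255.0, 183.0], [255.0, 211.0], [227.0, 211.0]]
scene base ((834.1985473632812, 19.243087768554688), (196.96971130371094, 660.6229248046875), 86.79293823242188) [[498.8999938964844, -60.599998474121094], [1158.5, -97.5999984741211], [1169.5, 99.0999984741211], [509.8999938964844, 136.10000610351562]]
 module col [217.92 221.88 224.76] board [242.66666667 242.         236.        ]
 comp [302 210  15   9 117] [309.53846154 213.65811966]
[[302.0, 210.0], [316.0, 210.0], [316.0, 218.0], [302.0, 218.0]]
module centre tri [0.61107273 0.02818964 0.08556619] 0.0002793449863032083
outer cheek ((521.4707641601562, -39.73383331298828), (25.861602783203125, 15.156397819519043), 0.978871762752533) [[508.3999938964844, -32.400001525878906], [508.70001220703125, -47.5], [534.5, -47.099998474121094], [534.2999877929688, -31.899999618530273]] 0.06300878184231766
head [ 0.51097975 -0.0711624   0.04746233] [ 0.52852474 -0.06454741  0.05841142] [ 0.52014449 -0.06768053  0.05374439] 34
shank [ 0.5204197  -0.05501799  0.05273073] 0.05557950576968007
```

```bash
python3 - <<'E'
from h import *
t=load("top0");s=load("scene0")
yaw=np.radians(-3.06);B=np.array([.5829,.0278])
for n,c,box in(("top",t,(185,145,300,265)),("scene",s,(255,175,365,270))):
    P=cloud(c);u0,v0,u1,v1=box;q=P[v0:v1,u0:u1].reshape(-1,3)
    d=q[:,:2]-B;x=d@[np.cos(yaw),np.sin(yaw)];y=d@[-np.sin(yaw),np.cos(yaw)];x=x+.06
    print(n)
    for name,lo,hi in(("rimL",.052,.062),("rimR",-.062,-.052),("boardL",.02,.03),("boardR",-.028,-.02),("mid",-.014,.016)):
        xs=np.arange(.02,.17,.01);pr=[]
        for a in xs:
            k=(y>lo)&(y<hi)&(x>a)&(x<a+.01)&(q[:,2]>.03);pr.append(np.median(q[k,2])*1000 if k.sum()>2 else np.nan)
        pr=np.array(pr);g=~np.isnan(pr)&(xs>.035)
        f=np.polyfit(xs[g]+.005,pr[g]/1000,1);print(name,pr.round(1).tolist(),"slope ang %.3f at .088 z=%.4f"%(np.arctan(f[0]),np.polyval(f,.088)))
E
```

```text
top
rimL [59.2, 64.7, 71.7, 70.3, 71.8, 75.3, 78.5, 81.4, 83.4, 86.7, 92.9, 95.6, 95.7, 97.9, 100.1, nan] slope ang 0.268 at .088 z=0.0801
rimR [60.1, 63.5, 68.2, 69.6, 72.4, 74.6, 77.1, 79.8, 84.2, 86.3, 89.8, 93.7, 95.2, 97.8, 98.0, nan] slope ang 0.268 at .088 z=0.0789
boardL [61.3, 65.3, 69.7, 72.5, 74.0, 77.4, 80.5, 83.5, 85.0, 88.7, 91.5, 99.6, 95.2, 97.3, 99.9, nan] slope ang 0.260 at .088 z=0.0812
boardR [61.0, 65.9, 74.2, 71.7, 74.3, 77.6, 79.5, 83.2, 85.8, 88.7, 91.7, 100.5, 95.1, 97.0, 99.3, nan] slope ang 0.247 at .088 z=0.0817
mid [61.1, 64.7, 68.9, 71.2, 74.2, 82.2, 85.2, 88.2, 89.0, 88.5, 91.3, 94.9, 95.5, 97.5, 99.4, nan] slope ang 0.243 at .088 z=0.0824
scene
rimL [60.5, 61.7, 73.1, 71.2, 72.4, 75.8, 77.5, 80.9, 82.8, 86.3, 91.4, 95.6, 95.3, 98.0, 98.6, nan] slope ang 0.253 at .088 z=0.0801
rimR [61.6, 62.7, 68.8, 70.8, 71.2, 75.2, 76.9, 80.5, 83.9, 85.6, 88.9, 95.1, 93.8, 97.2, 98.2, nan] slope ang 0.262 at .088 z=0.0790
boardL [nan, 63.9, 69.2, 71.5, 74.6, 77.5, 80.5, 81.9, 85.6, 88.8, 90.2, 101.1, 96.9, 98.1, 98.8, nan] slope ang 0.267 at .088 z=0.0811
boardR [62.4, 63.3, 72.4, 70.9, 73.7, 75.3, 79.9, 82.6, 85.9, 88.2, 91.2, 101.0, 96.3, 98.4, 99.2, nan] slope ang 0.265 at .088 z=0.0812
mid [60.3, 63.8, 68.7, 71.2, 73.5, 82.5, 84.9, 87.8, 89.8, 88.7, 91.3, 94.6, 95.7, 97.5, 98.8, nan] slope ang 0.243 at .088 z=0.0823
```

```bash
cat >> h.py <<'E'
YH=-3.06; TH=0.272
yh=np.array([-np.sin(np.radians(YH)),np.cos(np.radians(YH)),0]); xh=np.array([np.cos(np.radians(YH)),np.sin(np.radians(YH)),0])
MOUTH=np.array([.5187,-.0489,.05])
SINK=np.array([.5610,-.2917,0]); SY=25.6
MOD=np.array([.6108,.0280,.0858])
def Rm(th=TH): return R.from_euler('z',YH,degrees=True)*R.from_euler('y',-th)
E
python3 - <<'E'
from h import *
from cell import bot
t=load("top0");P=cloud(t);q=P[238:290,335:386].reshape(-1,3);q=q[(q[:,2]>.017)&(q[:,2]<.03)]
r=cv2.minAreaRect((q[:,:2]*1000).astype(np.float32));print("fan",r,cv2.boxPoints(r).round().tolist())
for y in(YH,YH+180): 
    for p in (MOUTH-yh*.065,): print("pin",y,bot.ik(p+[0,0,-.01],[180,0,y]),bot.ik(p+[0,0,.12],[180,0,y]))
Rs=R.from_euler('z',SY,degrees=True)
for y in(SY+90,SY-90):
    Rg=R.from_euler('xyz',[180,0,y],degrees=True)
    print("grasp",y,bot.ik(SINK+[0,0,.016],[180,0,y]))
    for flip in(0,180):
        Rp=Rm()*R.from_euler('z',flip,degrees=True)*Rs.inv()*Rg;e=Rp.as_euler('xyz',degrees=True)
        print("  place",flip,e,bot.ik(MOD+Rm().as_matrix()[:,2]*.016,e))
E
```

```text
fan ((477.8760986328125, -245.61131286621094), (89.6391372680664, 98.82510375976562), 9.902990341186523) [[425.0, -205.0], [442.0, -302.0], [531.0, -287.0], [514.0, -189.0]]
pin -3.06 [-1.82861570e+01  2.58864258e+00  1.18281625e+02 -2.54444375e-14
  5.91297328e+01 -1.52261570e+01] [-1.82861570e+01 -6.26931930e+00  1.13162340e+02 -2.54444375e-14
  7.31069791e+01 -1.52261570e+01]
pin 176.94 [-18.28615703   2.58864258 118.28162466   0.          59.12973275
 164.77384297] [-18.28615703  -6.2693193  113.16234019   0.          73.10697912
 164.77384297]
grasp 115.6 [ -32.33557615   16.62654062  104.8761381     0.           58.49732127
 -147.93557615]
  place 0 [164.41554797   0.          86.94      ] [ -2.30438073  -0.94755432 116.27548934  -0.26861221  49.08921396
 -89.09624731]
  place 180 [-164.41554797    0.          -93.06      ] [ -2.30438073  -0.94755432 116.27548934  -0.26861221  49.08921396
  90.90375269]
grasp -64.4 [-3.23355762e+01  1.66265406e+01  1.04876138e+02 -2.54444375e-14
  5.84973213e+01  3.20644238e+01]
  place 0 [-164.41554797    0.          -93.06      ] [ -2.30438073  -0.94755432 116.27548934  -0.26861221  49.08921396
  90.90375269]
  place 180 [164.41554797   0.          86.94      ] [ -2.30438073  -0.94755432 116.27548934  -0.26861221  49.08921396
 -89.09624731]
```

```bash
python3 - <<'E'
from h import *
from cell import bot
t=load("top0");print("fan corner",onplane(t,378,243,.025))
o=[180,0,YH]
bot.move_gripper(0.0,30)
bot.reach(MOUTH-yh*.065+[0,0,.12],o)
bot.movel(MOUTH-yh*.065+[0,0,-.008],speed=.15)
ob=bot.get_obs();print(ob["eef_pos"],ob["ft_force"],ob["width"],ob["time_s"])
c=bot.camera("scene");np.savez("scene1",**c);crop(c,230,170,120,90,5,"pics/s1.png")
h=bot.movel(MOUTH-yh*.025+[0,0,-.008],speed=.04,threshold=2.5)
ob=bot.get_obs();print("contact",h,ob["eef_pos"],(ob["eef_pos"]-MOUTH)@yh,ob["ft_force"],ob["time_s"])
E
```

```text
fan corner [ 0.51791774 -0.27589041  0.025     ]
[ 0.5160521  -0.11415967  0.0429845 ] [-0.11773701  0.38723641 -0.24456929] 0.006477329525327659 4.8083
contact True [ 0.51689814 -0.07827204  0.04172443] -0.029426345170932507 [-0.40851235 -0.27201025 -0.2491014 ] 5.6833
```

View pics/s1.png

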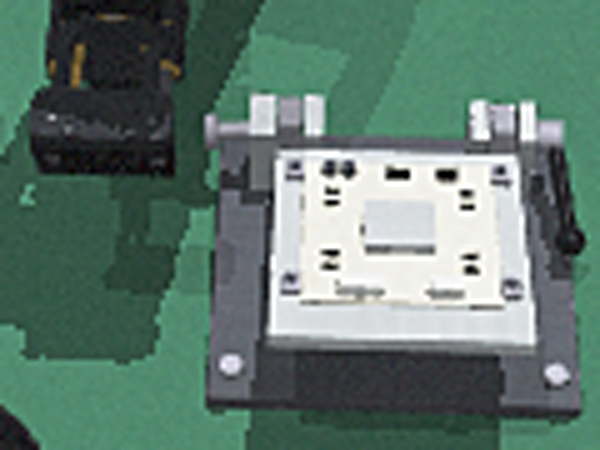

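The fingers (lower-left dark block) are beside the pin head at crop (210,130). First resistance came with the TCP 29 mm outside the fork mouth, so I'll keep pushing.

```bash
python3 - <<'E'
from h import *
from cell import bot
h=bot.movel(MOUTH+yh*.002+[0,0,-.008],speed=.03,threshold=15)
ob=bot.get_obs();print(h,ob["eef_pos"],(ob["eef_pos"]-MOUTH)@yh,ob["ft_force"],ob["time_s"])
c=bot.camera("scene");np.savez("scene2",**c);crop(c,230,170,120,90,5,"pics/s2.png")
E
```

```text
True [ 0.51735779 -0.06489439  0.04150605] -0.016043229392252615 [ 0.14767568 -1.74502652  2.59855919] 6.3167
```

View pics/s2.png

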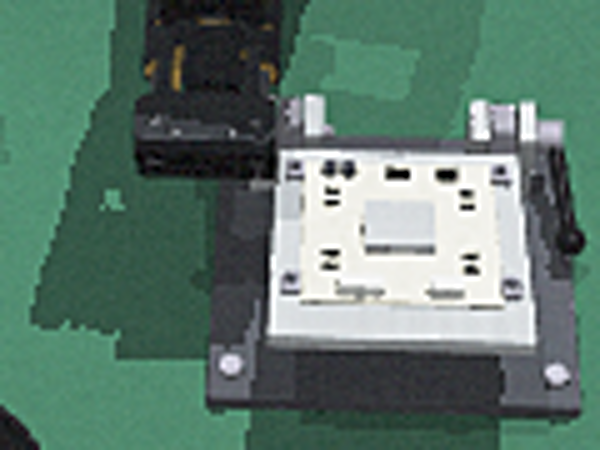

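```bash
python3 - <<'E'
from h import *
from cell import bot
p=bot.get_obs()["eef_pos"]
h=bot.movel(p+yh*.012,speed=.02,threshold=20)
ob=bot.get_obs();print(h,(ob["eef_pos"]-MOUTH)@yh,ob["ft_force"],ob["time_s"])
bot.movel(MOUTH-yh*.06+[0,0,-.008],speed=.15)
bot.movel(MOUTH-yh*.08+[0,0,.15],speed=.2)
bot.move_gripper(.78)
bot.reach(SINK+[0,0,.15],[180,0,SY-90])
for n in("top","scene"):
    c=bot.camera(n);np.savez(n+"3",**c)
ob=bot.get_obs();print(ob["time_s"],ob["eef_pos"],ob["width"])
s=load("scene3");t=load("top3")
a=s["color"][180:265,230:350,::-1];b=t["color"][145:265,190:300,::-1]
cv2.imwrite("pics/h3.png",np.hstack([cv2.resize(b,(385,420)),cv2.copyMakeBorder(cv2.resize(a,(410,290)),0,130,0,0,0)]))
P=cloud(t)
print((P[234:250,264:292,2]*1000).round().astype(int))
E
```

```text
True -0.01620895365727454 [-0.17746363 -2.3769684   1.61577829] 6.725
10.3083 [ 0.56126724 -0.2907592   0.15068705] 0.7766751562125748
[[ 56  57  56  51  53  52  63  64  61  62  63  63  61 886  14  12  11  12
   10  10   9   0  -1   0  -1   0  -2   2]
 [ 65  63  62  62  63  59  65  62  64  62  64  64  51  11 886  13  14  10
   13  13   9   0   1  -1   2  -2  -1   0]
 [ 65  66  64  65  64  54  63  62  62  64  64  62  49  53  52  51  11  14
   12  12  11  -2  -3   1   2  -1  -1  -1]
 [ 66  63  65  64  64  46  63  65  65  64  65  64  57  56  54  56  13  10
   11  11   9  -1   0  -2  -1   3  -1  -3]
 [ 63  65  62  65  63  51  60  65  62  64  63  62  58  58  57  57  16  10
    9  11   9  -1   0  -2   1   0  -1  -1]
 [ 64  61  63  63  64  54  62  63  63  66  65  63  58  58  58  14  10  13
   10  12   1   1  -1   0   1   4  -1   0]
 [ 62  62  64  61  64  54  65  64  66  61  62  65  57  60  58  13  10  13
   13  12  -1   2   1   1   0   0  -1   0]
 [ 62  59  60  65  64  63  65  64  64  64  63  64  59  59  57  12  10  10
   11  12   1  -1   0   0  -3  -3   0   0]
 [ 62  62  61  60  61  65  63
[... 207 characters left out ...]
 61  60  59  61  61  64  65  64  64  62  64  65  57  55  54  11  12   9
    9  10  -1   0  -1   2  -2   2  -2   0]
 [ 61  59  57  60  61  63  62  63  63  64  62  63  11  14  11  11  11  14
   13   8  -1   0  -2   0   2   2   0   0]
 [ 61  59  60  61  62  62  65  63  62  62  64  64  12  13   9  11  12  12
   11   9  -1  -2  -1  -1  -1  -1  -1  -1]
 [ 11  58  56  60  61  12   9  11  11  10  13  10  11  12   9  11   9  12
    9   9   1   1   0   3  -1   1  -1   1]
 [ 10  12   9  11  14  13  11  12  11  11  14  14  12  12  12   8  13  11
   14  12  -4   0  -2   0   1  -1   1   0]
 [ 12  11  12  13  12  13  11  11   9   9   9   7  11  14   9  11  12  12
   12  11  -1  -2  -4   0  -2   0   2  -2]]
```

View pics/h3.png

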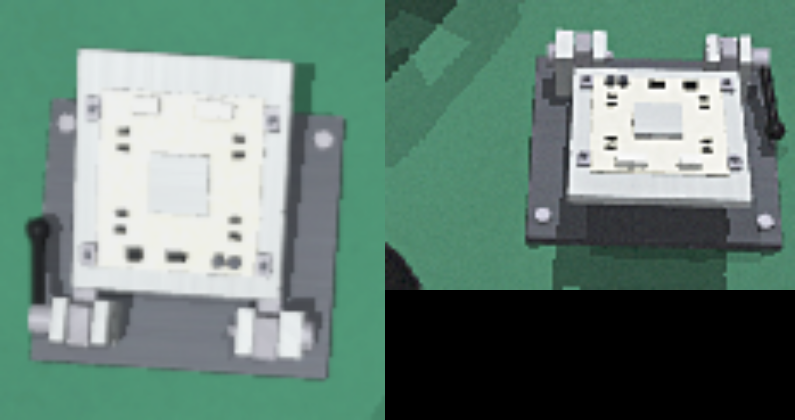

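The pin head (top crop 308,330) now lies directly against the cheek: it is 3 px, about 7 mm, with no shank visible. The plate outline hasn't changed. Next is the grasp.

```bash
python3 - <<'E'
from h import *
from cell import bot
print(bot.movel(SINK+[0,0,.06],speed=.15,threshold=8))
print(bot.movel(SINK+[0,0,.016],speed=.06,threshold=6))
ob=bot.get_obs();print(ob["eef_pos"],ob["ft_force"])
bot.move_gripper(0.0,45)
ob=bot.get_obs();print(ob["width"]*95,ob["eef_pos"],ob["ft_force"],ob["wrist_torque"],ob["time_s"])
bot.movel(SINK+[0,0,.22],speed=.12)
bot.dwell(.2)
for n in("top","scene"):
    c=bot.camera(n);np.savez(n+"4",**c)
ob=bot.get_obs();print(ob["width"]*95,ob["eef_pos"],ob["ee_rot"],ob["ft_force"],ob["wrist_torque"],ob["time_s"])
s=load("scene4");t=load("top4")
cv2.imwrite("pics/h4.png",np.hstack([cv2.resize(t["color"][130:300,300:460,::-1],(395,420)),cv2.resize(s["color"][100:270,110:270,::-1],(395,420))]))
E
```

```text
False
False
[ 0.56127556 -0.2918526   0.01622408] [0.17267272 1.49669063 0.80237602]
49.63169799497584 [ 0.56117668 -0.29181296  0.01632738] [-0.11909752  0.36002115  0.34612678] [ 0.04364564 -0.00904432 -0.04659182] 12.4667
49.945210236662675 [ 0.56092038 -0.29165337  0.21971869] [ 1.79985171e+02  2.09586246e-02 -6.43990081e+01] [-0.93362957  0.82870867 -1.05836372] [ 0.01802289  0.03371685 -0.03073204] 14.6167
```

View pics/h4.png

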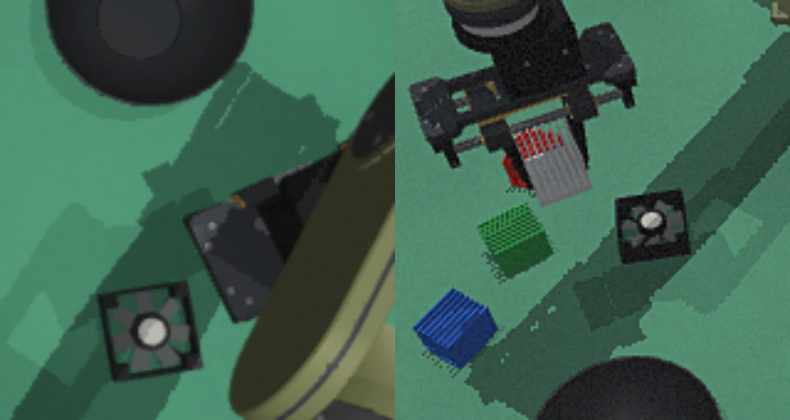

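```bash
python3 - <<'E'
from h import *
s=load("scene4");P=cloud(s)
hsv=cv2.cvtColor(s["color"],cv2.COLOR_RGB2HSV)
C=np.array([.5609,-.2917,.2197-.016])  # base centre expected
Rs=R.from_euler('z',SY,degrees=True).as_matrix()
q=(P-C)@Rs
m=(abs(q[...,0])<.045)&(abs(q[...,1])<.028)&(q[...,2]>-.012)&(q[...,2]<.06)&(hsv[...,1]<40)&(hsv[...,2]>90)
m[:, :150]=0
e=q[m];print(len(e))
f=e[(e[:,0]>.02)&(e[:,2]<.038)]
A=np.c_[f[:,1:],np.ones(len(f))];k=np.linalg.lstsq(A,f[:,0],rcond=None)[0];r=f[:,0]-A@k;g=abs(r)<.003
k=np.linalg.lstsq(A[g],f[g,0],rcond=None)[0]
print("end face x=%.4f + %.3f y + %.3f z"%(k[2],k[0],k[1]),g.sum(), "bounds",np.percentile(f,[2,98],axis=0).round(4).tolist())
for z in np.arange(-.01,.055,.005):
    b=e[(e[:,2]>z)&(e[:,2]<z+.005)]
    if len(b)>3: print(round(z,3),len(b),np.median(b[:,0]).round(4),b[:,1].min().round(4),b[:,1].max().round(4))
# underside expected corner pixels
cor=np.array([[.03,.025,0],[.03,-.025,0],[.03,.025,.045],[.03,-.025,.045]])@Rs.T+C
print(proj(s,cor).round(1).tolist())
crop(s,145,130,60,60,9,"pics/s4.png")
E
```

```text
476
end face x=0.0286 + -0.031 y + 0.067 z 113 bounds [[0.0208, -0.0254, -0.0001], [0.0327, 0.0226, 0.0371]]
-0.005 4 0.029 -0.0257 0.0008
0.0 103 0.0136 -0.0249 0.0231
0.005 149 0.0104 -0.0239 0.0218
0.01 20 0.028 -0.0254 0.0229
0.015 27 0.0275 -0.0258 0.0217
0.02 18 0.03 -0.025 0.023
0.025 23 0.0281 -0.0255 0.0224
0.03 21 0.0163 -0.0247 0.0217
0.035 24 0.0283 -0.0259 0.0227
0.04 60 0.0169 -0.0258 0.0231
0.045 27 0.0181 -0.0256 0.0225
[[189.9, 175.3], [169.3, 182.8], [185.8, 162.3], [164.3, 170.0]]
```

View pics/s4.png

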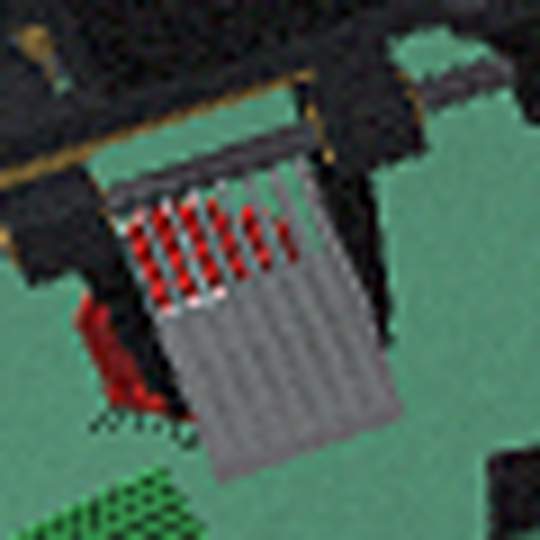

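The sink hangs square in the jaws: its underside is at the expected height and the end face at 28.6 mm against 30 expected. Now to the hover above the module, tilted.

```bash
cat >> h.py <<'E'
def placeR(th=TH): 
    return Rm(th)*R.from_euler('z',SY,degrees=True).inv()*R.from_euler('xyz',[180,0,SY-90],degrees=True)
E
python3 - <<'E'
from h import *
from cell import bot
n=Rm().as_matrix()[:,2]; e=placeR().as_euler('xyz',degrees=True)
bot.reach(MOD+n*.116,e)
bot.movel(MOD+n*.046,e,speed=.1)
bot.dwell(.3)
ob=bot.get_obs();print(ob["eef_pos"],MOD+n*.046,ob["ee_rot"],e,ob["ft_force"],ob["wrist_torque"],ob["width"]*95,ob["time_s"])
for m in("top","scene"):
    c=bot.camera(m);np.savez(m+"5",**c)
s=load("scene5");crop(s,250,140,120,100,6,"pics/s5.png")
# carried sink end face in module frame
P=cloud(s);hsv=cv2.cvtColor(s["color"],cv2.COLOR_RGB2HSV)
tcp=ob["eef_pos"];q=(P-(tcp-n*.016))@Rm().as_matrix()
m=(abs(q[...,0]-.03)<.02)&(abs(q[...,1])<.04)&(q[...,2]>-.01)&(q[...,2]<.05)&(hsv[...,2]>80)
f=q[m];f=f[(f[:,2]<.04)]
A=np.c_[f[:,1:],np.ones(len(f))];g=np.ones(len(f),bool)
for i in range(5):
    k=np.linalg.lstsq(A[g],f[g,0],rcond=None)[0];g=abs(f[:,0]-A@k)<.003
print("end face",k,g.sum(),np.percentile(f[g],[2,98],axis=0).round(4).tolist())
E
```

```text
[0.59875701 0.02868399 0.13087576] [0.59845933 0.02865971 0.13010883] [-1.64346626e+02 -1.72192222e-04 -9.30551567e+01] [-164.41554797    0.          -93.06      ] [ 0.02573502  0.32018098 -1.0949762 ] [0.00410622 0.26247205 0.01084196] 49.346607562233515 16.9917
end face [-0.11432228 -0.04481429  0.02857062] 83 [[0.0239, -0.0257, -0.0011], [0.0326, 0.0222, 0.0348]]
```

View pics/s5.png

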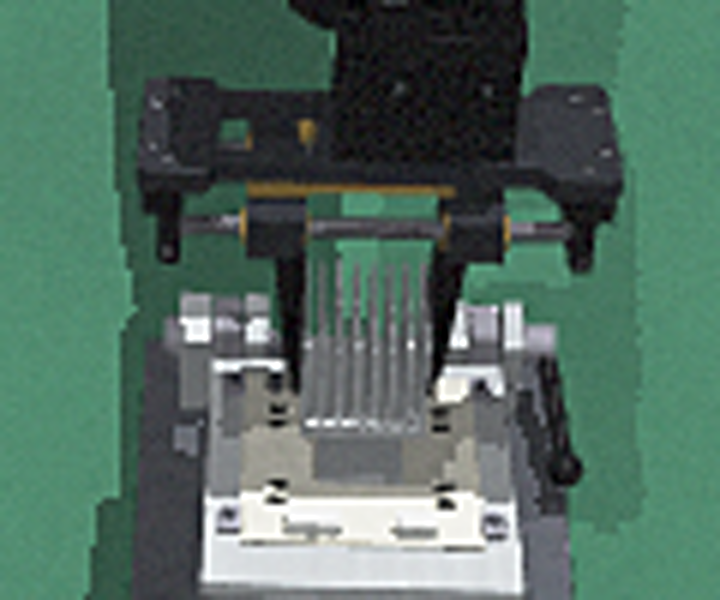

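```bash
cat >> h.py <<'E'
def avg(bot,n=6):
    F=[];T=[]
    for i in range(n):
        o=bot.get_obs();F.append(o["ft_force"]);T.append(o["wrist_torque"]);bot.dwell(.03)
    M=Rm().as_matrix();return np.mean(F,0)@M,np.mean(T,0)@M,o
E
python3 - <<'E'
from h import *
from cell import bot
M=Rm().as_matrix();n=M[:,2]; e=placeR().as_euler('xyz',degrees=True)
tg=MOD+M[:,0]*.001
bot.movel(tg+n*.026,e,speed=.06);bot.dwell(.2)
F0,T0,o=avg(bot);print("ref",F0,T0);np.savez("ref",F=F0,T=T0)
h=bot.movel(tg+n*.008,e,speed=.015,threshold=2.5)
F,T,o=avg(bot);print(h,"mod frame tcp",(o["eef_pos"]-MOD)@M,"dF",F-F0,"dT",T-T0,o["time_s"])
E
```

```text
ref [-0.23009233 -0.16411385 -1.47342189] [0.02085109 0.23206602 0.00825351]
True mod frame tcp [ 9.24440784e-04 -8.98137959e-07  1.69446925e-02] dF [0.32060081 0.1342791  6.79969334] dT [-0.01716434 -0.18962979  0.00230804] 18.8417
```

Contact came within 1 mm of the predicted height. The moment puts the contact on the uphill edge, so the slope is a little steeper than assumed. I'll adjust the tilt by feel at about 6 N.

```bash
cat > feel.py <<'E'
from h import *
from cell import bot
r=np.load("ref.npz");F0,T0=r["F"],r["T"]
def state(th):
    F,T,o=avg(bot,4);dF=F-F0;dT=T-T0;M=Rm(th).as_matrix()
    rr=R.from_euler('xyz',o["ee_rot"],degrees=True);act=(rr*placeR(th).inv()).as_rotvec()
    print("th %.3f"%th,"tcp",((o["eef_pos"]-MOD)@M*1e3).round(2),"dF",dF.round(2),"dT",dT.round(3),"rot err",act.round(4),"w %.2f"%(o["width"]*95),"t %.2f"%o["time_s"]);return dF,dT,o
def go(th,off,d):
    M=Rm(th).as_matrix();bot.movel(MOD+Rm().as_matrix()[:,0]*off+M[:,2]*d,placeR(th).as_euler('xyz',degrees=True),speed=.01)
    return state(th)
E
python3 - <<'E'
from feel import *
d=.0168
for th in(.272,.282,.292,.302):
    dF,dT,o=go(th,.001,d); 
    d-=np.clip((6-dF[2])*0.00005,-.0004,.0004)
    print(d)
E
```

```text
th 0.272 tcp [ 0.94  0.02 16.93] dF [-1.99  0.02  7.23] dT [-0.     0.203 -0.027] rot err [-0.      0.0002  0.    ] w 49.57 t 19.32
0.01686173771187262
th 0.282 tcp [ 1.13 -0.02 17.  ] dF [-0.7  -0.18  6.1 ] dT [-0.036  0.142 -0.011] rot err [-0.     -0.0005 -0.    ] w 49.60 t 19.70
0.016866972916829814
th 0.292 tcp [1.140e+00 1.000e-02 1.709e+01] dF [-1.52  0.11  8.36] dT [-0.067  0.273 -0.025] rot err [-0.0001 -0.0005  0.    ] w 49.87 t 20.08
0.01698501393837448
th 0.302 tcp [ 1.14  0.   17.25] dF [-1.39 -0.14  8.72] dT [-0.05   0.318 -0.032] rot err [-0.0001 -0.0005  0.    ] w 49.56 t 20.47
0.017120961299664082
```

```bash
python3 - <<'E'
from feel import *
for th in(.292,.282,.272,.262,.252,.242,.252,.262,.272,.282): go(th,.001,.01686)
E
```

```text
th 0.292 tcp [ 1.14 -0.02 17.1 ] dF [-1.35 -0.27  8.51] dT [-0.04   0.322 -0.032] rot err [-0.0001 -0.0004 -0.    ] w 49.70 t 20.85
th 0.282 tcp [ 1.140e+00 -1.000e-02  1.698e+01] dF [-1.44 -0.34  7.81] dT [-0.043  0.243 -0.024] rot err [-0.0001 -0.0005  0.    ] w 50.02 t 21.23
th 0.272 tcp [ 1.08 -0.   16.95] dF [-1.1  -0.28  7.87] dT [-0.047  0.118 -0.001] rot err [-0.0001 -0.0005  0.    ] w 50.02 t 21.62
th 0.262 tcp [ 1.08 -0.   17.09] dF [-1.69 -0.27  9.5 ] dT [-0.043  0.218 -0.012] rot err [-0.0001 -0.0004  0.    ] w 50.21 t 22.00
th 0.252 tcp [ 1.120e+00 -1.000e-02  1.728e+01] dF [-2.45  0.03  9.77] dT [-0.06   0.291  0.004] rot err [-0.0001 -0.0003 -0.    ] w 49.45 t 22.38
th 0.242 tcp [ 1.1  -0.03 17.44] dF [-2.82 -0.32 10.64] dT [-0.057  0.373 -0.041] rot err [-0.0001 -0.0002  0.0001] w 49.55 t 22.77
th 0.252 tcp [ 1.08 -0.03 17.25] dF [-2.13 -0.41  9.56] dT [-0.042  0.273 -0.024] rot err [-0.0001 -0.0004  0.    ] w 49.82 t 23.15
th 0.262 tcp [ 1.08 -0.02 17.09] dF [-1.52 -0.22  7.99] dT [-0.063  0.19  -0.02 ] rot err [-0.0001 -0.0005  0.    ] w 49.51 t 23.53
th 0.272 tcp [ 1.08 -0.03 16.95] dF [-1.27 -0.19  7.12] dT [-0.053  0.077 -0.022] rot err [-0.0001 -0.0009  0.    ] w 49.89 t 23.92
th 0.282 tcp [ 1.11  0.   16.98] dF [-0.68 -0.29  7.43] dT [-0.053  0.215 -0.016] rot err [-0.0001 -0.0011  0.    ] w 50.33 t 24.30
```

The contact height gives a clear V with its minimum at about 0.275 rad, matching the vision slope of 0.27. I'll set that tilt, press to 10 N and look again.

```bash
python3 - <<'E'
from feel import *
th=.275;d=.01686
dF,dT,o=go(th,.001,d)
for i in range(8):
    if abs(dF[2]-10)<.8: break
    d-=np.clip((10-dF[2])*.00004,-.0003,.0003); dF,dT,o=go(th,.001,d)
print("d",d);np.save("d",d)
bot.dwell(.5);state(th)
for m in("top","scene"):
    c=bot.camera(m);np.savez(m+"6",**c)
t=load("top6");s=load("scene6")
cv2.imwrite("pics/h6.png",np.hstack([cv2.resize(t["color"][145:265,190:300,::-1],(385,420)),cv2.resize(s["color"][165:265,260:360,::-1],(400,400),interpolation=cv2.INTER_CUBIC)[:420] if 0 else cv2.resize(s["color"][165:265,260:360,::-1],(400,420))]))
M=Rm(th).as_matrix();n=M[:,2]
P=cloud(s);hsv=cv2.cvtColor(s["color"],cv2.COLOR_RGB2HSV);q=(P-MOD)@M
for name,lo,hi in(("low",.001,.02),("hi",.02,.044)):
    m=(abs(q[...,0]-.03)<.012)&(abs(q[...,1])<.03)&(q[...,2]>lo)&(q[...,2]<hi)&(hsv[...,2]>60)
    f=q[m];print(name,m.sum(),"endface x",np.median(f[:,0]),"y",np.percentile(f[:,1],[3,97]))
C=lambda x,y,z:(MOD+M@[x,y,z])
print("proj sink base far corners",proj(s,[C(.03,.025,0),C(.03,-.025,0),C(.018,.018,0)]).round(1).tolist())
# cradle check: rim
for nme in("top3","top6","scene0","scene6"):
    P=cloud(load(nme));q=(P-MOD)@M;m=(q[...,0]>.05)&(q[...,0]<.073)&(abs(q[...,1])<.05)&(abs(q[...,2])<.02);print(nme,"rim z",np.median(q[m][:,2]),m.sum())
E
```

```text
th 0.275 tcp [ 1.1  -0.02 16.91] dF [-0.56 -0.35  7.87] dT [-0.036  0.119 -0.021] rot err [-0.0001 -0.0008 -0.    ] w 49.74 t 24.68
th 0.275 tcp [ 1.110e+00 -1.000e-02  1.692e+01] dF [-1.47 -0.24  7.83] dT [-0.047  0.148 -0.026] rot err [-0.0001 -0.0008 -0.    ] w 49.77 t 25.07
th 0.275 tcp [ 1.11 -0.04 16.92] dF [-1.28 -0.08  8.84] dT [-0.059  0.204 -0.02 ] rot err [-0.0001 -0.0008 -0.    ] w 49.89 t 25.45
th 0.275 tcp [ 1.09  0.02 16.91] dF [-2.42 -0.4   9.26] dT [-0.084  0.241 -0.014] rot err [-0.0001 -0.0007  0.0001] w 49.97 t 25.83
d 0.016641720002974498
th 0.275 tcp [ 1.110e+00 -1.000e-02  1.694e+01] dF [-1.47 -0.08  8.77] dT [-0.073  0.251 -0.024] rot err [-0.0001 -0.0008  0.    ] w 49.61 t 26.47
low 116 endface x 0.03110727749542561 y [-0.02410641  0.02221671]
hi 76 endface x 0.031742617253109104 y [-0.02490472  0.02369241]
proj sink base far corners [[319.7, 221.5], [299.5, 221.0], [316.7, 218.3]]
top3 rim z -0.006332552246914926 533
top6 rim z -0.006222366579920255 530
scene0 rim z -0.006090484748252935 321
scene6 rim z -0.006017845970196577 321
```

View pics/h6.png

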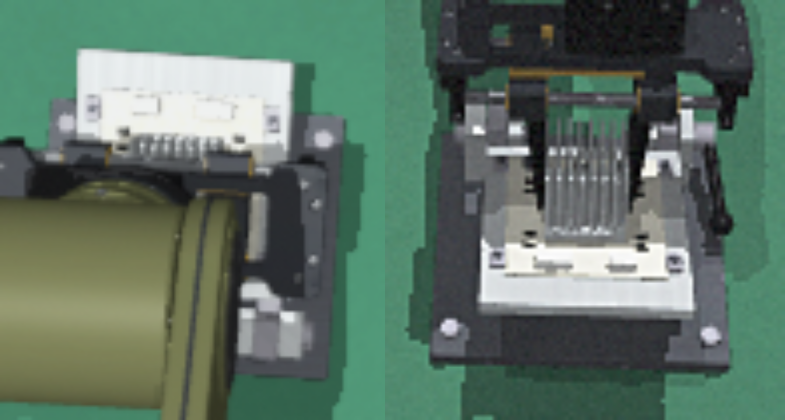

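```bash
python3 - <<'E'
from feel import *
d=float(np.load("d.npy"))-.00004
go(.275,.001,d);bot.dwell(.4);state(.275);bot.dwell(.3);dF,_,_=state(.275)
if 7.5<dF[2]<13: bot.finish_job();print("done")
E
```

```text
th 0.275 tcp [ 1.1  -0.   16.91] dF [-1.8  -0.14  9.56] dT [-0.061  0.234  0.009] rot err [-0.0001 -0.0007  0.    ] w 49.72 t 26.95
th 0.275 tcp [ 1.09e+00 -1.00e-02  1.69e+01] dF [-2.21 -0.1   9.41] dT [-0.079  0.272 -0.051] rot err [-0.0001 -0.0006  0.    ] w 49.62 t 27.48
th 0.275 tcp [ 1.11 -0.02 16.89] dF [-1.76 -0.1   9.38] dT [-0.064  0.274 -0.036] rot err [-0.0001 -0.0007 -0.    ] w 49.67 t 27.92
the job is handed in; nothing more can be done
done
```

I handed the job in at about 28 s, with the hinge pin pushed home and the sink held on the module at about 9.4 N. No verdict is reported, so what follows rests on my own checks.

- **Pin:** I pushed it with the side of the closed fingers to a hard stop. A second push with a 20 N limit moved it no further. Afterwards the head lay directly against the cheek, with no shank showing.
- **Sink:** I took the bare aluminium one, not the blue, green or red look-alikes. I tilted it to 0.275 rad, where the contact height was lowest when I swept the tilt; the slope measured by camera was about 0.27 rad. It is gripped across its outer fins at about 49.7 mm.
- **Centring:** by depth image the sink sits within about 2 mm of the module's centre each way.
- **Cradle and other things:** the cradle's far rim stayed put within 0.1 mm by depth image. I touched no bystander knowingly, but did not measure their positions at the end.

**Less certain:**
- **Wrist moment:** about 0.27 N m remained at the end. I could not fully separate it from the 2 N side force, so I took the tilt from the contact-height sweep instead.
- **End-face check:** the depth reading of the sink's end face differed by 0.6 mm between its lower and upper parts. That could mean up to 0.03 rad of tilt, but I judged it to be noise.

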